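Hold the incubator lid on its balance point

ROBOT

A 7-joint arm with a two-finger parallel gripper is mounted at the origin on the work surface. World frame = base frame: x ahead of the robot, y to its left, z up, the work surface at z = 0. Lengths are in m, angles in rad, forces in N, time in s.
With the tool pointing down it reaches from about 0.425 to 0.975 m from the base axis. Payload 16.7 kg.
Tool frame: the origin (TCP) lies midway between the tips of the shut fingers; the grasp point (between the pads) lies 19 mm behind it; z points along the fingers, y is the direction in which the jaws open and shut (so a half turn about z gives the same grasp; the last joint's range is limited). The gripper opens to 85 mm and grips with 20 to 120 N. Pads are 22 mm wide; open, the fingers measure 114 mm over their backs; the gripper's body (76 mm by 85 mm) begins 54 mm behind the grasp point. The pads swing forward as they close: fully open they stand 13 mm farther back than shut.
Start: joints at [-1.357, 0.426, 0.074, 1.606, -0.034, 1.111, -0.067], TCP at [0.24, 0.631, 0.231] pointing down, gripper open.
Joint ranges: [-2.85, 2.85], [-0.5, 2.14], [-1.23, 1.37], [0.21, 2.46], [-1.02, 4.16], [0.16, 2.05], [-2.73, 2.73]. Speed limits (rad/s): [1.89, 1.89, 2.39, 2.39, 3.01, 3.01, 3.01].

INTERFACE

Orientations are given as a unit quaternion [w, x, y, z].
In Python, from station import bot gives the robot as it stands. The module is installed in compiled form; this text tells all that it offers.
- The arm moves only by the tool apply_moves, never from a script. Its argument "rows" is a list that holds one entry, the list of rows, each a list of 4 numbers: the shift along the tool's x, y, z in units of 30 mm (1.0 is 30 mm), then the turn about the tool's z in units of 8 degrees (1.0 is 8 degrees). A call has 1 to 5 rows; each row is the pose to reach, as a shift and turn from the pose commanded when the call began, along the tool's axes at that moment; what a row does not reach only later rows make up. A row lasts 1/8 s, in which the tool goes at most 62.5 mm and 10.7 degrees, less where a joint would pass 70% of its speed; a pose out of reach is approached as far as the arm can. A call with a gripper value outside its range is refused whole. "jaw" is the opening, from -1 (shut) to 1 (fully open), set as the call begins (left out, the last holds). The fingers move at their own pace and stop on an object; "grip_force" is the grip in N (left out, the last holds). Time passes only in rows, so rows that repeat a pose let the fingers close. It gives the time, the measured TCP pose, the force and the opening at its end, in the units of the state.
- bot.observe(): the state, without advancing time (a new reading comes with each control period).
- bot.get_image(name): name is "scene" or "top"; returns (picture, depth): 480x640x3 uint8, red, green, blue; 480x640 float32, m along the optical axis (not along the pixel's ray), 0 where there is no reading.
- bot.get_calibration(name): a dict with "fx", "fy", "cx", "cy" (pixels), "extrinsics" (4x4, takes a point from camera to world coordinates). Camera axes: x right, y down, z forward; pixel columns grow to the right and rows downward; lengths in m; the calibration is good to about 2 mm. A picture is of the moment at which its call begins. get_calibration takes no time and is no camera call.
- bot.sign_off(): hands the job in, once; it reports no verdict.
The state is a dict: "time": time; "joint_positions": joint angles; "joint_vel": joint speeds; "effort": joint torques, N m; "eef_pos": TCP position; "eef_rot": TCP orientation; "force": force on the tool from outside, world axes, zero at the start; "ft_torque": the same for the moment, N m; "finger_gap": opening from 0.0 (shut) to 1.0 (fully open).
Only numpy, scipy, OpenCV 4.12 (cv2) and the standard library are available. Lean on these libraries where they do the work, as an engineer would, in place of code of your own. Each camera call takes 0.05 s, during which the arm holds its last target. There are 200 camera calls.

TASK

I need both hands for the culture flask in the bench-top incubator: take the amber bottle off the lid of the flask's chamber and stand it upright in the steel tray, then gently swing that lid up by its handle to its balance point, a little past upright, where it falls neither shut nor back. Finish holding it there, the handle still gripped between the fingers: do not let go, let the lid drop or let it go over backwards. Keep the other lid shut and leave everything else where it is.

Things in the scene. Friction and masses are not known exactly. Their poses are not given: they have to be found in the camera images.
- incubator: white bench-top gas incubator, fixed, (all sizes in mm) 340 wide (y) x 300 deep (x) x 110 high without lids; origin at the centre of its underside, front faces -x (the robot), +y to the left. Two chambers side by side, centres at y = +83 (left) and -83 (right), each under its own lid hinged at x = +75. Low control ledge, 50 high, along the front under the handles.
- angle_left (a joint): left lid (seen from the robot), rad. 0 = shut; grows as its front edge swings up and away from the robot; 1.571 = its flat top upright; back stop 2.3. It balances at 1.83, leaning 15 degrees back beyond upright (its weight is then right over the hinge): short of that it falls shut, beyond it falls back. Hinge without spring and with next to no friction.
- lid_left: left lid with its handle, a grey flat tongue on the middle of the front edge, sticking 45 straight out, 28 wide (along the hinge), 14 thick; it can pivot between fingers that pinch its two sides. Origin on the hinge axis, axes as the incubator's when shut; the tongue spans x -205 to -160, y -14 to 14, z -19 to -5. Nothing within 60 below it when shut.
- grip_left (a point): centre of the tongue of the left handle: x -190, y 0, z -12 in the lid's frame, 15 from its tip, 30 from the lid's front edge. Moves with the lid.
- hinge_left (a point): middle of the left lid's hinge axis (along the incubator's y), 134 above the bench; when shut, 190 behind and 12 above the grip point. Does not move. Lid: 150 wide, 155 deep, 24 thick plus a 14 heated rim underneath, about 0.6 kg; top 134 above the bench when shut; glass window 70 x 110 in the front half, flat white rear half.
- angle_right (a joint): right lid (seen from the robot), rad. 0 = shut; grows as its front edge swings up and away from the robot; 1.571 = its flat top upright; back stop 2.3. It balances at 1.83, leaning 15 degrees back beyond upright (its weight is then right over the hinge): short of that it falls shut, beyond it falls back. Hinge without spring and with next to no friction.
- lid_right: right lid with its handle, a grey flat tongue on the middle of the front edge, sticking 45 straight out, 28 wide (along the hinge), 14 thick; it can pivot between fingers that pinch its two sides. Origin on the hinge axis, axes as the incubator's when shut; the tongue spans x -205 to -160, y -14 to 14, z -19 to -5. Nothing within 60 below it when shut.
- grip_right (a point): centre of the tongue of the right handle: x -190, y 0, z -12 in the lid's frame, 15 from its tip, 30 from the lid's front edge. Moves with the lid.
- hinge_right (a point): middle of the right lid's hinge axis (along the incubator's y), 134 above the bench; when shut, 190 behind and 12 above the grip point. Does not move. Lid: 150 wide, 155 deep, 24 thick plus a 14 heated rim underneath, about 0.6 kg; top 134 above the bench when shut; glass window 70 x 110 in the front half, flat white rear half.
- flask: clear culture flask with orange screw cap, lying in one of the two chambers on its floor (55 above the bench), seen through that lid's window: 42 x 93 x 24; origin under its middle, long axis along y. Its chamber's lid is the one to open; the other chamber holds a dish.
- dish: round covered culture dish, diameter 60, 15 high, in the other chamber; stays there.
- bottle: amber bottle with white label and white cap, about 0.16 kg, standing upright on the rear half of the lid of the flask's chamber: straight body diameter 50 up to 55 above its base, then a shoulder, narrow neck and cap (diameter 28), 78 high in all. Origin at the centre of its underside, z up.
- tray: shallow steel tray, fixed on the bench on the left or right of the incubator: 200 (x) x 150 (y), walls 3 thick and 16 high, floor 3 above its origin (centre of the underside). A jar stands in the half at its +x; the half at its -x is free for the bottle.
- jar: small white jar, diameter 42, 48 high, standing in the tray's +x half; origin at the centre of its underside. Leave it there.
- rack: white tube rack 200 x 105 with capped tubes, 94 high, on the bench on the other side from the tray; origin under its centre.
- tipbox: pipette-tip box, 85 x 122 x 58, on the bench far left; origin under its centre.
- spray: white spray bottle, diameter 72, 201 high, on the bench far right; origin under its centre.
- timer: flat white timer, 58 x 70 x 14, on the bench near the robot, left; origin under its centre.
- pipette: hand pipette lying on the bench near the robot, right, 250 long along its y, 26 wide, 22 high; origin near the middle of its length.

How it is judged:
By the outcome, as a careful person would: the job done as asked, in the order asked, and still so for the second after the job is handed in, while the arm keeps its last pose, push and grip.
It also fails if it takes over 69 s, if anything falls off the work surface, if the arm or the gripper's body presses on something with over 40 N, if the wrist force passes 120 N, or if a joint passes its speed limit or range.

## Working session

There is one attempt and no reset: what is moved stays moved. The work goes in short steps, Python scripts to look and compute and a tool call to move; the robot and the scene stay as the last step left them, time stands still between calls to the robot, and variables do not carry over. Pictures are saved under pics/ and viewed, about 8 in all and at most 12, crops included, and the job is handed in when it is done.

Besides the shell and the picture viewer there is one more tool, called after ">>>" in YAML: its name, and indented under it one key for each argument. apply_moves: Moves the arm, as the interface text tells. Its arguments: {"type":"object","properties":{"rows":{"type":"array","items":{"type":"array","items":{"type":"array","items":{"type":"number"}}}},"jaw":{"type":"number"},"grip_force":{"type":"number"}},"required":["rows"]}

```bash
mkdir -p pics; ls; python3 - <<'E'
from station import bot
import cv2,numpy as np
print(bot.observe())
for n in("scene","top"):
    p,d=bot.get_image(n);c=bot.get_calibration(n);print(n,c)
    cv2.imwrite(f"pics/{n}0.png",p[:,:,::-1]);np.savez(f"{n}0.npz",p=p,d=d)
E
```

```text
pics
{'time': 0.0, 'joint_positions': array([-1.35648019,  0.42675378,  0.07383103,  1.60661507, -0.03411261,
        1.11076583, -0.06709029]), 'joint_vel': array([-0.00084132,  0.00025495,  0.00139002,  0.00229454,  0.00018635,
       -0.00100998,  0.00120279]), 'effort': array([ 4.48548190e-04, -9.49839306e+01,  3.76169890e+00, -4.63520229e+01,
        1.94039766e-02,  1.04661298e-02, -1.26696040e-06]), 'eef_pos': array([0.24006257, 0.63043744, 0.2305919 ]), 'eef_rot': array([-7.77902033e-05,  1.80911227e-01,  9.83499220e-01, -6.36876197e-04]), 'force': array([-0.61212231, -0.31383546,  0.00087523]), 'ft_torque': array([-0.03818745,  0.02226582, -0.0277599 ]), 'finger_gap': 0.9977503542071258}
scene {'fx': 440.04895710601306, 'fy': 440.04895710601306, 'cx': 320.1087620066515, 'cy': 242.5689501989428, 'extrinsics': array([[ 0.34232569,  0.70846293, -0.61716562,  1.04640459],
       [ 0.93955722, -0.26282133,  0.21944742, -0.17343442],
       [-0.00673393, -0.6549849 , -0.75561196,  0.791173  ],
       [ 0.        ,  0.        ,  0.        ,  1.        ]])}
top {'fx': 512.6453188081191, 'fy': 512.6453188081191, 'cx': 317.48989268466937, 'cy': 233.75290175645364, 'extrinsics': array([[-1.57960148e-02, -9.88386072e-01,  1.51140526e-01,
         3.07844130e-01],
       [-9.99813675e-01,  1.72908814e-02,  8.58138263e-03,
         5.06965017e-04],
       [-1.10950720e-02, -1.50976813e-01, -9.88475038e-01,
         1.21264287e+00],
       [ 0.00000000e+00,  0.00000000e+00,  0.00000000e+00,
         1.00000000e+00]])}
```

View pics/top0.png

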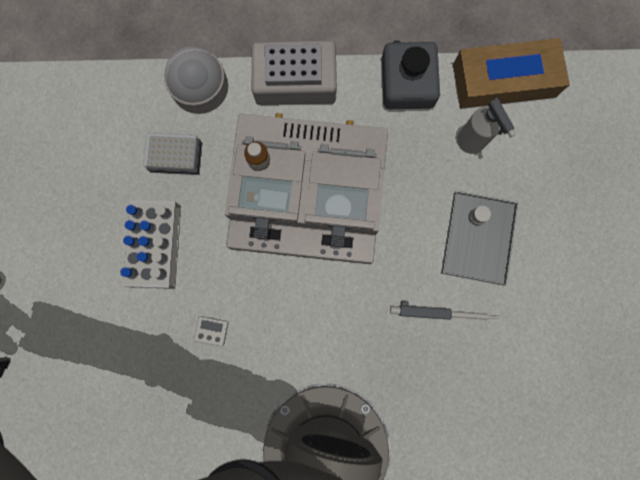

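View pics/scene0.png

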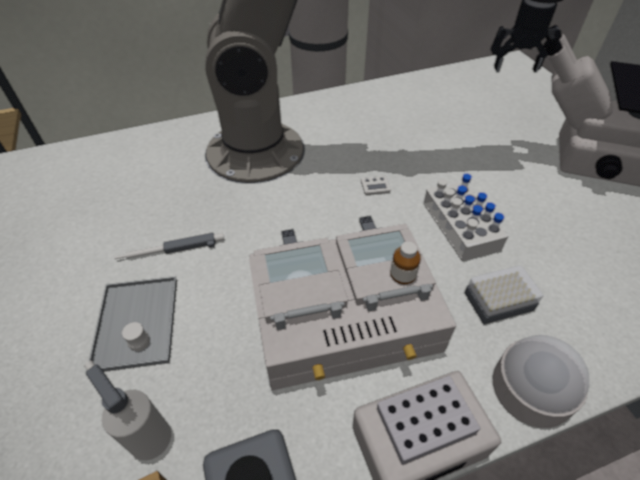

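The flask (orange cap near top-view px (250,197)) is in the left chamber, with the bottle on the left lid (cap near (256,150)). The tongues are near (262,228) and (338,239). The tray is on the right (443–517, 193–285), with the jar at (482,215).

```bash
cat > h.py <<'E'
import numpy as np,cv2
from station import bot
def cloud(n,d):
    c=bot.get_calibration(n);v,u=np.mgrid[:480,:640]
    P=np.stack([(u-c['cx'])/c['fx']*d,(v-c['cy'])/c['fy']*d,d],-1)
    E=c['extrinsics'];return P@E[:3,:3].T+E[:3,3]
def ray(n,u,v,z):
    c=bot.get_calibration(n);E=c['extrinsics'];r=E[:3,:3]@[(u-c['cx'])/c['fx'],(v-c['cy'])/c['fy'],1]
    return E[:3,3]+r*(z-E[2,3])/r[2]
def blob(m):
    n,l,s,c=cv2.connectedComponentsWithStats(m.astype(np.uint8));i=1+np.argmax(s[1:,4]);return l==i
E
python3 - <<'E'
from h import *
for n in("top","scene"):
    f=np.load(n+"0.npz");p=f['p'].astype(int);d=f['d'];W=cloud(n,d);z=W[...,2]
    print(n)
    def rep(name,m):
        m=blob(m);q=W[m];v,u=np.nonzero(m);r=cv2.minAreaRect(q[:,:2].astype(np.float32)*1000)
        print(name,m.sum(),'px',u.mean().round(1),v.mean().round(1),'mean',q.mean(0).round(4),'zr',np.percentile(q[:,2],[2,50,98]).round(4),'rect',np.round(r[0],1),np.round(r[1],1),round(r[2],1))
    dark=p.sum(2)<260
    box=lambda x0,x1,y0,y1:(W[...,0]>x0)&(W[...,0]<x1)&(W[...,1]>y0)&(W[...,1]<y1)
    for a,(u,v) in (('L',(262,228)),('R',(338,239))):
        c=ray('top',u,v,.125);print(c)
        rep('tongue'+a,(abs(z-.127)<.012)&dark&box(c[0]-.04,c[0]+.04,c[1]-.04,c[1]+.04))
    c=ray('top',256,150,.2);rep('cap',(z>.19)&box(c[0]-.05,c[0]+.05,c[1]-.05,c[1]+.05))
    c=ray('top',482,215,.048);rep('jar',(z>.04)&box(c[0]-.04,c[0]+.04,c[1]-.04,c[1]+.04))
    c=ray('top',480,238,.003);rep('traywall',(z>.009)&(z<.025)&box(c[0]-.15,c[0]+.15,c[1]-.12,c[1]+.12))
    c=ray('top',300,185,.134);rep('lids',(abs(z-.134)<.006)&box(c[0]-.15,c[0]+.15,c[1]-.17,c[1]+.17))
for u,v in((456,193),(517,203),(505,285),(443,273)):print(ray('top',u,v,.016))
E
```

```text
top
[0.48876335 0.12919206 0.125     ]
tongueL 306 px 261.3 226.5 mean [0.4916 0.1304 0.1284] zr [0.117  0.1291 0.134 ] rect [491.7 136.1] [60.  45.6] 82.8
[ 0.46201068 -0.03380094  0.125     ]
tongueR 295 px 337.5 234.6 mean [ 0.471  -0.0329  0.1285] zr [0.1168 0.1289 0.1338] rect [470.7 -27.6] [58.5 44.9] 80.4
cap 365 px 255.1 151.9 mean [0.6344 0.1343 0.2013] zr [0.1903 0.1965 0.2152] rect [637.5 136.1] [47.  45.6] 68.2
jar 230 px 481.7 213.3 mean [ 0.5264 -0.3677  0.0507] zr [0.0428 0.0509 0.0562] rect [ 526.8 -368.4] [37.7 37. ] 2.5
traywall 547 px 482.2 236.3 mean [ 0.4788 -0.3767  0.0147] zr [0.0096 0.0147 0.0203] rect [ 477.1 -371.9] [151.9 201.3] 78.0
lids 5002 px 342.5 189.7 mean [ 0.5685 -0.0455  0.1331] zr [0.1283 0.1331 0.1387] rect [555.2 -44. ] [150.  216.4] 83.0
scene
[0.48876335 0.12919206 0.125     ]
tongueL 72 px 365.3 220.3 mean [0.4804 0.1281 0.1287] zr [0.125  0.1288 0.1313] rect [480.8 126.8] [21.4 28.9] 18.8
[ 0.46201068 -0.03380094  0.125     ]
tongueR 70 px 287.7 233.3 mean [ 0.4594 -0.0343  0.1293] zr [0.1273 0.1292 0.1319] rect [459.2 -34.2] [21.6 18.9] 81.7
cap 464 px 407.6 253.9 mean [0.6416 0.1311 0.2013] zr [0.1903 0.1976 0.2138] rect [639.7 132.6] [47.7 39.4] 51.0
jar 336 px 133.1 331.9 mean [ 0.5283 -0.3686  0.0495] zr [0.0406 0.0503 0.0536] rect [ 525.7 -369.4] [39.1 38.1] 64.6
traywall 813 px 134.9 321.7 mean [ 0.4761 -0.3719  0.0139] zr [0.0092 0.0143 0.018 ] rect [ 474.7 -372.2] [151.4 203.4] 77.7
lids 5726 px 299.0 277.5 mean [ 0.5736 -0.0477  0.133 ] zr [0.1285 0.1334 0.139 ] rect [555.7 -44.9] [150.2 216.9] 82.8
[ 0.58327531 -0.32072068  0.016     ]
[ 0.55634188 -0.46363406  0.016     ]
[ 0.36313558 -0.42155135  0.016     ]
[ 0.39329399 -0.27978685  0.016     ]
```

>>> apply_moves:
  rows:
    - [[-0.9, -0.5, -0.4, -0.3], [-2.6, -1.5, -0.8, -0.7], [-4.2, -2.5, -1.2, -1.1], [-5.9, -3.4, -1.5, -1.4], [-7.7, -4.5, -1.7, -1.7]]
  jaw: 1
  grip_force: 40

```text
time: 0.72
eef_pos: [0.4083, 0.4219, 0.2825]
eef_rot: [0.0, 0.062, 0.998, 0.0]
force: [0.4, 0.2, -0.2]
finger_gap: 1.002
```

```bash
cat >> h.py <<'E'
from scipy.spatial.transform import Rotation as R
def go(*t):
    s=bot.observe();q=s['eef_rot'];M=R.from_quat([*q[1:],q[0]]).as_matrix()
    print('t',round(s['time'],2),'p',s['eef_pos'].round(4),'yaw of tool y',np.degrees(np.arctan2(M[1,1],M[0,1])).round(2),'F',s['force'].round(1),'gap',round(s['finger_gap'],3))
    for x in t: print('units',((np.array(x)-s['eef_pos'])@M/.03).round(2))
E
python3 -c "
from h import *
go((.6386,.1343,.28))"
```

```text
t 0.72 p [0.4083 0.4219 0.2825] yaw of tool y 82.86 F [ 0.4  0.2 -0.2] gap 1.002
units [-8.81 -8.56  0.08]
```

>>> apply_moves:
  rows:
    - [[-1.4, -1.4, 0, 0], [-2.8, -2.7, 0, 0], [-4.2, -4.1, 0, 0], [-5.6, -5.4, 0, 0], [-6.8, -6.6, 0, 0]]

```text
time: 1.35
eef_pos: [0.5858, 0.1991, 0.282]
eef_rot: [-0.0, 0.063, 0.998, -0.0]
force: [-0.2, 0.8, -0.2]
finger_gap: 1.003
```

>>> apply_moves:
  rows:
    - [[-1.0, -1.0, 0, 0], [-1.8, -1.8, 0, 0], [-2.0, -1.96, 0, 0], [-2.0, -1.96, 0, 0], [-2.0, -1.96, 0, 0]]

```text
time: 1.98
eef_pos: [0.6362, 0.1365, 0.282]
eef_rot: [-0.0, 0.062, 0.998, 0.0]
force: [-0.1, -0.0, -0.0]
finger_gap: 0.997
```

```bash
python3 - <<'E'
from h import *
p,d=bot.get_image("scene");a=p[:,:,::-1]
q,d=bot.get_image("top");b=q[:,:,::-1]
c=np.hstack([cv2.resize(a[130:330,300:500],(400,400)),cv2.resize(b[80:280,180:380],(400,400))])
cv2.imwrite("pics/a.png",c)
go((.6386,.1343,.151))
E
```

```text
t 2.08 p [0.6363 0.1364 0.2823] yaw of tool y 82.84 F [ 0.1  0.4 -0.6] gap 1.0
units [-0.08 -0.06  4.38]
```

View pics/a.png

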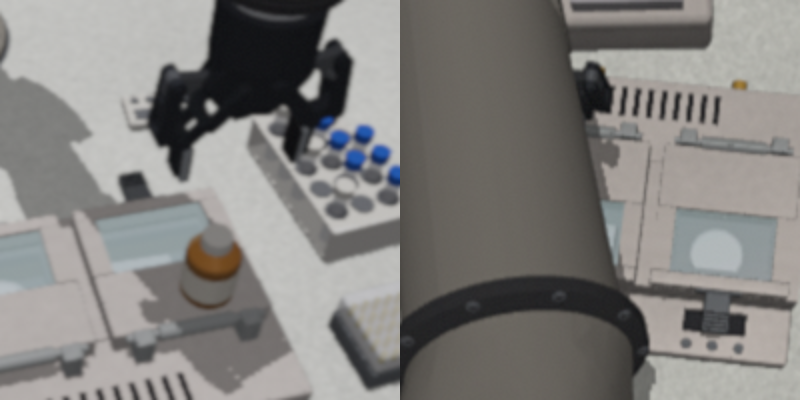

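The gripper is above the bottle (left panel, px (215,270)), with its fingers either side of it. Descending.

>>> apply_moves:
  rows:
    - [[-0.08, -0.06, 1.2, 0], [-0.08, -0.06, 2.4, 0], [-0.08, -0.06, 3.4, 0], [-0.08, -0.06, 4.1, 0], [-0.08, -0.06, 4.38, 0]]

```text
time: 2.7
eef_pos: [0.6382, 0.1337, 0.1497]
eef_rot: [-0.001, 0.063, 0.998, -0.0]
force: [0.7, -0.1, -0.3]
finger_gap: 0.998
```

>>> apply_moves:
  rows:
    - [[0, 0, 0, 0], [0, 0, 0, 0], [0, 0, 0, 0], [0, 0, 0, 0], [0, 0, 0, 0]]
  jaw: -1
  grip_force: 40

```text
time: 3.32
eef_pos: [0.6396, 0.1334, 0.1522]
eef_rot: [0.001, 0.063, 0.998, 0.0]
force: [-1.9, 0.6, 6.4]
finger_gap: 0.572
```

>>> apply_moves:
  rows:
    - [[0, 0, 0, 0], [0, 0, -0.2, 0], [0, 0, -0.7, 0], [0, 0, -1.4, 0], [0, 0, -2.0, 0]]

```text
time: 3.95
eef_pos: [0.6393, 0.1331, 0.2126]
eef_rot: [0.0, 0.063, 0.998, 0.0]
force: [0.9, -0.0, -2.0]
finger_gap: 0.572
```

```bash
python3 -c "
from h import *
go((.6386,.1343,.26),(.427,-.362,.26))"
```

```text
t 3.95 p [0.6393 0.1331 0.2126] yaw of tool y 82.75 F [ 0.9 -0.  -2. ] gap 0.572
units [ 0.03  0.04 -1.58]
units [  4.93 -17.26  -1.59]
```

>>> apply_moves:
  rows:
    - [[0.2, -0.6, -0.5, 0], [0.5, -1.8, -0.9, 0], [0.9, -3.2, -1.2, 0], [1.3, -4.7, -1.3, 0], [1.8, -6.2, -1.3, 0]]

```text
time: 4.58
eef_pos: [0.5609, -0.0468, 0.2507]
eef_rot: [0.0, 0.064, 0.998, 0.0]
force: [1.3, -0.3, -2.5]
finger_gap: 0.572
```

>>> apply_moves:
  rows:
    - [[0.4, -1.5, 0, 0], [0.9, -3.0, 0, 0], [1.3, -4.5, 0, 0], [1.7, -6.0, 0, 0], [2.1, -7.4, 0, 0]]

```text
time: 5.2
eef_pos: [0.4698, -0.2588, 0.2505]
eef_rot: [0.0, 0.064, 0.998, 0.0]
force: [0.6, -0.9, -2.6]
finger_gap: 0.573
```

>>> apply_moves:
  rows:
    - [[0.35, -1.3, 0, 0], [0.7, -2.4, 0, 0], [0.95, -3.3, 0, 0], [1.03, -3.66, 0, 0], [1.03, -3.66, 0, 0]]

```text
time: 5.82
eef_pos: [0.4265, -0.3622, 0.25]
eef_rot: [0.0, 0.064, 0.998, 0.0]
force: [0.3, 0.6, -1.9]
finger_gap: 0.573
```

```bash
python3 - <<'E'
from h import *
p,d=bot.get_image("scene");a=p[:,:,::-1]
cv2.imwrite("pics/b.png",cv2.resize(a[130:430,40:440],(800,600)))
W=cloud("scene",d);p=p.astype(int)
m=(p[...,0]>p[...,2]*1.8)&(p[...,0]>60)&(W[...,1]<-.2)
if m.sum()>5: m=blob(m);print('amber',m.sum(),W[m].mean(0).round(3),W[m][:,2].min())
go((.427,-.362,.0205))
E
```

```text
amber 319 [ 0.438 -0.362  0.289] 0.27780791529216287
t 5.88 p [ 0.427  -0.3614  0.2499] yaw of tool y 82.75 F [ 0.4  0.4 -1. ] gap 0.577
units [-0.   -0.02  7.65]
```

View pics/b.png

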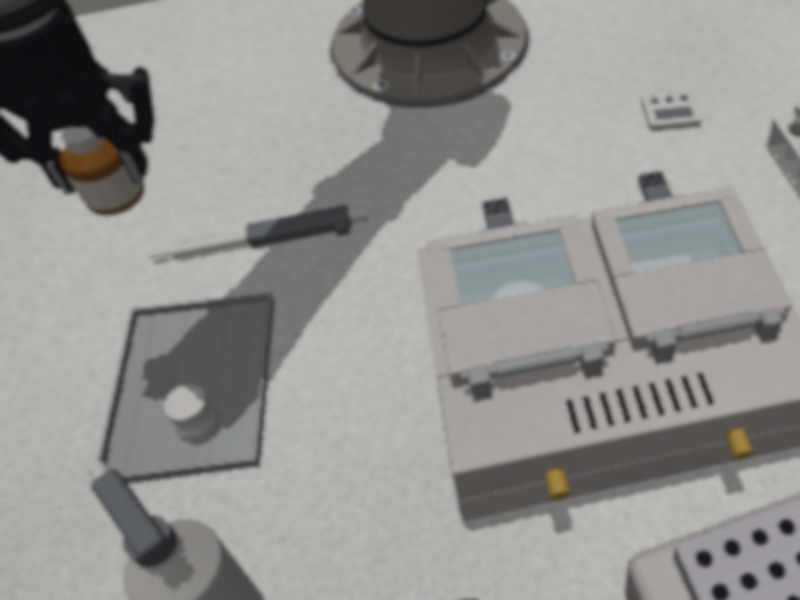

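The bottle is held upright, around px (100,175), over the free half of the tray. Lowering it.

>>> apply_moves:
  rows:
    - [[0, 0, 0.8, 0], [0, 0, 2.4, 0], [0, 0, 4.2, 0], [0, 0, 5.8, 0], [0, 0, 7.0, 0]]

```text
time: 6.5
eef_pos: [0.4273, -0.3601, 0.0379]
eef_rot: [-0.001, 0.062, 0.998, 0.001]
force: [0.7, 0.3, -2.2]
finger_gap: 0.572
```

>>> apply_moves:
  rows:
    - [[0, 0, 0.25, 0], [0, 0, 0.4, 0], [0, 0, 0.5, 0], [0, 0, 0.56, 0], [0, 0, 0.6, 0]]

```text
time: 7.12
eef_pos: [0.4273, -0.362, 0.0223]
eef_rot: [0.0, 0.063, 0.998, -0.0]
force: [0.1, 0.0, -1.5]
finger_gap: 0.576
```

>>> apply_moves:
  rows:
    - [[0, 0, 0.02, 0], [0, 0, 0.05, 0], [0, 0, 0.05, 0]]

```text
time: 7.5
eef_pos: [0.4271, -0.362, 0.0211]
eef_rot: [0.0, 0.063, 0.998, 0.0]
force: [-2.6, 3.2, 14.6]
finger_gap: 0.574
```

>>> apply_moves:
  rows:
    - [[0, 0, -0.03, 0], [0, 0, -0.03, 0], [0, 0, -0.03, 0], [0, 0, -0.03, 0], [0, 0, -0.03, 0]]
  jaw: 1

```text
time: 8.12
eef_pos: [0.4269, -0.3619, 0.0212]
eef_rot: [-0.0, 0.063, 0.998, -0.0]
force: [0.3, 0.4, -0.3]
finger_gap: 0.999
```

>>> apply_moves:
  rows:
    - [[0, 0, -0.4, 0], [0, 0, -1.5, 0], [0, 0, -3.2, 0], [0, 0, -5.0, 0], [0, 0, -6.5, 0]]

```text
time: 8.75
eef_pos: [0.4268, -0.3621, 0.2191]
eef_rot: [0.001, 0.063, 0.998, -0.0]
force: [0.4, -0.8, -0.5]
finger_gap: 0.999
```

```bash
python3 - <<'E'
from h import *
p,d=bot.get_image("scene");a=p[:,:,::-1]
cv2.imwrite("pics/c.png",cv2.resize(a[130:430,40:440],(800,600)))
W=cloud("scene",d);p=p.astype(int)
m=(p[...,0]>p[...,2]*1.8)&(p[...,0]>60)&(W[...,1]<-.2)
if m.sum()>5: m=blob(m);print('amber',m.sum(),W[m].mean(0).round(3),W[m][:,2].min())
# tongue edges, scene0 re-measure with ray on z=.129
f=np.load("scene0.npz");q=f['p'].astype(int);W=cloud("scene",f['d'])
for c in((.480,.128),(.459,-.034)):
    m=(q.sum(2)<260)&(abs(W[...,2]-.128)<.012)&(np.hypot(W[...,0]-c[0],W[...,1]-c[1])<.045);m=blob(m)
    v,u=np.nonzero(m);P=np.array([ray("scene",a,b,.129) for a,b in zip(u,v)])
    e=np.radians(-7.25);X=P[:,:2]@[np.cos(e),np.sin(e)];Y=P[:,:2]@[-np.sin(e),np.cos(e)]
    print(m.sum(),'inc x',np.percentile(X,[0,5,50,95,100]).round(4),'inc y',np.percentile(Y,[0,5,50,95,100]).round(4))
E
```

```text
amber 249 [ 0.437 -0.359  0.06 ] 0.04756129663835895
72 inc x [0.4508 0.4522 0.4601 0.4705 0.4805] inc y [0.176  0.1768 0.1877 0.1989 0.2003]
70 inc x [0.4511 0.452  0.4599 0.4675 0.4682] inc y [0.013  0.0141 0.024  0.0339 0.0351]
```

View pics/c.png

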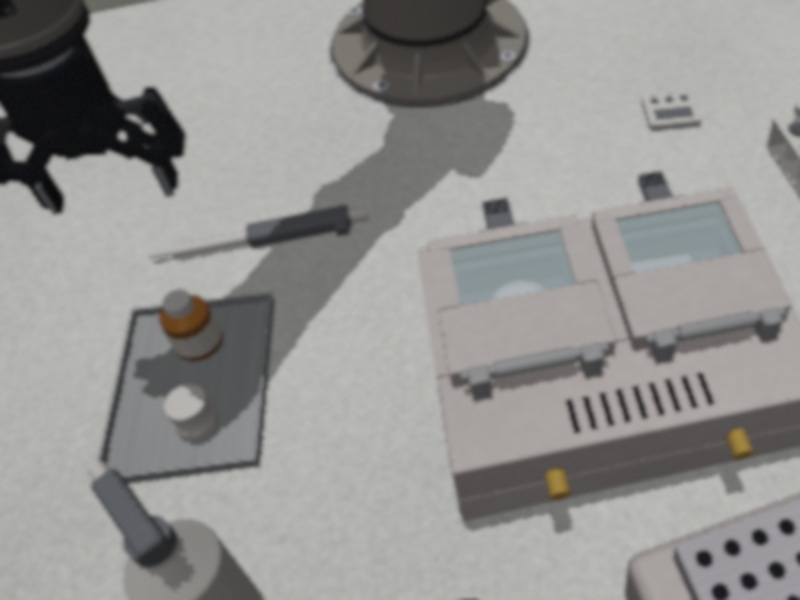

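The bottle stands upright in the tray at about px (190,325), and both lids are shut. I'll cross-check the incubator frame against the ledge and back edges in the top view, then work out the approach.

```bash
python3 - <<'E'
from h import *
e=np.radians(-7.25);ex=np.array([np.cos(e),np.sin(e)]);ey=np.array([-ex[1],ex[0]])
for u,v,z in((227,247,.05),(373,262,.05),(240,115,.11),(388,127,.11)):
    P=ray("top",u,v,z)[:2];print(P.round(4),'inc',P@ex,P@ey)
# tongues in top view by ray on z=.129 : colour profile
f=np.load("top0.npz");q=f['p'].astype(int).sum(2);W=cloud("top",f['d'])
for cy in(.188,.024):
    m=(W[...,2]>.118)&(W[...,2]<.133)&(q<260);X=W[...,:2]@ex;Y=W[...,:2]@ey
    m&=(abs(Y-cy)<.03)&(X>.44)&(X<.49);m=blob(m);v,u=np.nonzero(m)
    P=np.array([ray("top",a,b,.129)[:2] for a,b in zip(u,v)])
    print(m.sum(),np.percentile(P@ex,[0,5,50,95,100]).round(4),np.percentile(P@ey,[0,5,50,95,100]).round(4))
g=ex*.4655+ey*.188
print(g);go((*g,.25),(*g,.103))
E
```

```text
[0.4586 0.2183] inc 0.42734544658776996 0.27440097209417885
[ 0.4185 -0.1145] inc 0.429586437259516 -0.06078089266141292
[0.7509 0.1809] inc 0.722103684935681 0.2742044430823232
[ 0.716  -0.1519] inc 0.7294127956098106 -0.06038131294408902
256 [0.4469 0.449  0.4678 0.4881 0.4903] [0.1767 0.1783 0.1914 0.204  0.2055]
250 [0.4473 0.4495 0.4681 0.4879 0.4904] [0.0123 0.014  0.0262 0.0386 0.0401]
[0.48550371 0.12775131]
t 8.8 p [ 0.4283 -0.3638  0.2243] yaw of tool y 82.68 F [ 3.3 -3.2  7.2] gap 0.994
units [ 0.19 16.49 -0.9 ]
units [ 0.22 16.5   4.  ]
```

>>> apply_moves:
  rows:
    - [[0, 0.8, -0.3, 0], [0, 2.3, -0.5, 0], [0, 4.1, -0.7, 0], [0.1, 5.9, -0.7, 0], [0.1, 7.7, -0.7, 0]]

```text
time: 9.43
eef_pos: [0.4529, -0.1308, 0.2381]
eef_rot: [0.001, 0.063, 0.998, 0.0]
force: [0.5, 0.6, -0.1]
finger_gap: 1.0
```

>>> apply_moves:
  rows:
    - [[0, 1.8, 0, 0], [0.1, 3.6, 0, 0], [0.1, 5.4, 0, 0], [0.1, 7.0, 0, 0], [0.1, 8.2, 0, 0]]

```text
time: 10.05
eef_pos: [0.4811, 0.1139, 0.2379]
eef_rot: [0.0, 0.063, 0.998, 0.0]
force: [0.5, -0.6, -0.1]
finger_gap: 1.001
```

>>> apply_moves:
  rows:
    - [[0, 0.5, 0, 0], [0, 0.6, 0, 0], [0, 0.6, 0.3, 0], [0, 0.6, 0.8, 0], [0, 0.6, 1.0, 0]]

```text
time: 10.68
eef_pos: [0.4829, 0.1289, 0.2058]
eef_rot: [-0.001, 0.064, 0.998, -0.001]
force: [0.7, -0.1, 0.1]
finger_gap: 1.003
```

```bash
python3 - <<'E'
from h import *
p,d=bot.get_image("scene");cv2.imwrite("pics/d.png",cv2.resize(p[100:300,240:440,::-1],(600,600)))
go((.4837,.1295,.1))
E
```

```text
t 10.72 p [0.4828 0.1291 0.2055] yaw of tool y 82.71 F [-0.4  0.1  0.1] gap 1.0
units [-0.03  0.02  3.52]
```

View pics/d.png

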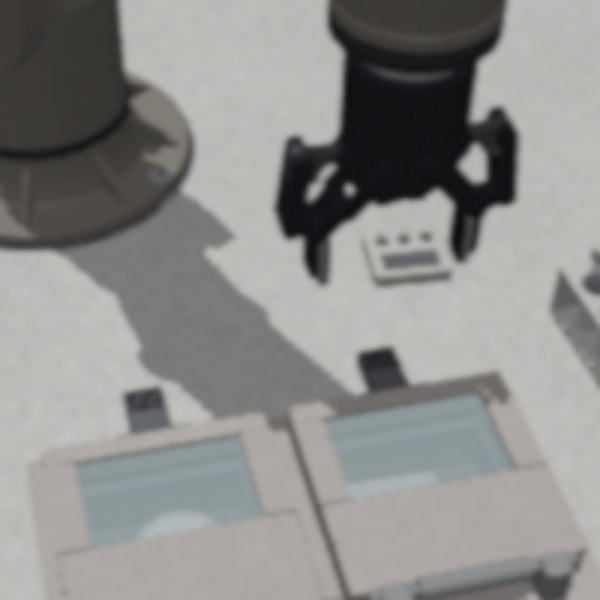

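The open fingers straddle the left tongue (px (380,370)). Descending and pinching.

>>> apply_moves:
  rows:
    - [[0, 0, 0.8, 0], [0, 0, 1.8, 0], [0, 0.02, 2.7, 0], [0, 0.02, 3.3, 0], [0, 0.02, 3.5, 0]]

```text
time: 11.35
eef_pos: [0.4831, 0.1301, 0.1013]
eef_rot: [-0.001, 0.063, 0.998, -0.0]
force: [0.5, -0.7, -0.2]
finger_gap: 0.998
```

>>> apply_moves:
  rows:
    - [[0, 0, 0, 0], [0, 0, 0, 0], [0, 0, 0, 0], [0, 0, 0, 0], [0, 0, 0, 0]]
  jaw: -1
  grip_force: 35

```text
time: 11.98
eef_pos: [0.4839, 0.131, 0.1029]
eef_rot: [0.0, 0.063, 0.998, 0.0]
force: [-1.8, 1.5, 6.3]
finger_gap: 0.32
```

>>> apply_moves:
  rows:
    - [[0, 0, 0, 0], [0, 0, 0, 0], [0, 0, 0, 0]]

```text
time: 12.35
eef_pos: [0.4839, 0.131, 0.1029]
eef_rot: [0.0, 0.063, 0.998, 0.0]
force: [-0.6, 1.8, 6.6]
finger_gap: 0.318
```

Gripped (27 mm opening, matching the 28 mm tongue). Computing the arc.

```bash
python3 - <<'E'
import numpy as np
f=lambda t:np.stack([-(-190*np.cos(t)-12*np.sin(t)+190),0*t,-(190*np.sin(t)-12*np.cos(t)+12)],-1)/30
th=np.concatenate([[0,.01,.03,.06],np.arange(.1,1.75,.04),[1.77,1.80,1.82,1.83]]);print(len(th)-1)
for i in range(0,len(th)-1,5):
    s=th[i:i+6];print(s[0].round(2),s[-1].round(2),(f(s[1:])-f(s[:1])).round(2)[:,[0,2]].tolist())
E
```

```text
49
0.0 0.14 [[0.0, -0.06], [0.01, -0.19], [0.01, -0.38], [0.01, -0.63], [-0.01, -0.89]]
0.14 0.34 [[-0.02, -0.25], [-0.06, -0.5], [-0.1, -0.75], [-0.16, -1.0], [-0.22, -1.25]]
0.34 0.54 [[-0.07, -0.24], [-0.16, -0.48], [-0.25, -0.72], [-0.35, -0.95], [-0.47, -1.18]]
0.54 0.74 [[-0.12, -0.22], [-0.25, -0.44], [-0.39, -0.65], [-0.54, -0.86], [-0.69, -1.06]]
0.74 0.94 [[-0.16, -0.19], [-0.33, -0.38], [-0.51, -0.56], [-0.7, -0.74], [-0.89, -0.9]]
0.94 1.14 [[-0.2, -0.16], [-0.4, -0.31], [-0.61, -0.45], [-0.83, -0.58], [-1.05, -0.71]]
1.14 1.34 [[-0.23, -0.12], [-0.46, -0.22], [-0.69, -0.32], [-0.93, -0.41], [-1.17, -0.49]]
1.34 1.54 [[-0.24, -0.07], [-0.49, -0.13], [-0.74, -0.18], [-0.99, -0.22], [-1.24, -0.24]]
1.54 1.74 [[-0.25, -0.02], [-0.51, -0.03], [-0.76, -0.03], [-1.01, -0.01], [-1.27, 0.01]]
1.74 1.83 [[-0.19, 0.02], [-0.38, 0.05], [-0.5, 0.07], [-0.56, 0.09]]
```

>>> apply_moves:
  rows:
    - [[0, 0, -0.06, 0], [0.01, 0, -0.19, 0], [0.01, 0, -0.38, 0], [0.01, 0, -0.63, 0], [-0.01, 0, -0.89, 0]]

```text
time: 12.98
eef_pos: [0.484, 0.131, 0.1293]
eef_rot: [0.0, 0.063, 0.998, 0.0]
force: [4.1, 4.6, -4.6]
finger_gap: 0.321
```

>>> apply_moves:
  rows:
    - [[-0.02, 0, -0.25, 0], [-0.06, 0, -0.5, 0], [-0.1, 0, -0.75, 0], [-0.16, 0, -1.0, 0], [-0.22, 0, -1.25, 0]]

```text
time: 13.6
eef_pos: [0.4905, 0.1301, 0.1668]
eef_rot: [0.0, 0.063, 0.998, 0.0]
force: [4.5, 4.7, -5.3]
finger_gap: 0.322
```

>>> apply_moves:
  rows:
    - [[-0.07, 0, -0.24, 0], [-0.16, 0, -0.48, 0], [-0.25, 0, -0.72, 0], [-0.35, 0, -0.95, 0], [-0.47, 0, -1.18, 0]]

```text
time: 14.22
eef_pos: [0.5042, 0.1284, 0.202]
eef_rot: [-0.0, 0.063, 0.998, 0.0]
force: [2.5, 5.7, -7.2]
finger_gap: 0.323
```

```bash
python3 - <<'E'
from h import *
p,d=bot.get_image("scene");cv2.imwrite("pics/e.png",cv2.resize(p[50:350,220:520,::-1],(600,600)))
e=np.radians(-7.25);x=.6535+(-190*np.cos(.54)-12*np.sin(.54))/1000;z=.1029+(190*np.sin(.54)-12*np.cos(.54)+12)/1000
go((x*np.cos(e)+.1905*-np.sin(e),x*np.sin(e)+.1905*np.cos(e),z))
E
```

```text
t 14.28 p [0.5047 0.1283 0.2027] yaw of tool y 82.77 F [-0.4  3.8 -2.6] gap 0.324
units [ 0.   -0.02  0.01]
```

View pics/e.png

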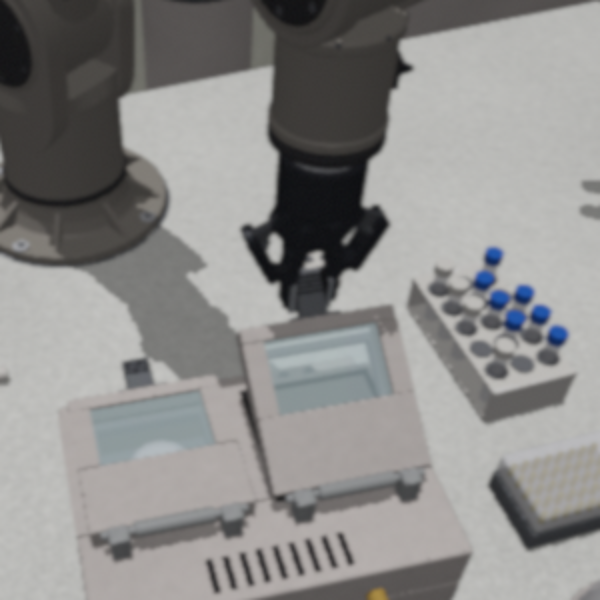

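The lid is lifting cleanly with the tongue (px (312,290)) between the fingers. I'll continue along the arc, adding a small +y easing for the side force.

>>> apply_moves:
  rows:
    - [[-0.12, 0.01, -0.22, 0], [-0.25, 0.02, -0.44, 0], [-0.39, 0.03, -0.65, 0], [-0.54, 0.04, -0.86, 0], [-0.69, 0.04, -1.06, 0]]

```text
time: 14.9
eef_pos: [0.5252, 0.1258, 0.2339]
eef_rot: [-0.0, 0.063, 0.998, -0.0]
force: [-0.2, -2.2, -6.9]
finger_gap: 0.318
```

>>> apply_moves:
  rows:
    - [[-0.16, 0, -0.19, 0], [-0.33, 0, -0.38, 0], [-0.51, 0, -0.56, 0], [-0.7, 0, -0.74, 0], [-0.89, 0, -0.9, 0]]

```text
time: 15.52
eef_pos: [0.5518, 0.1225, 0.2608]
eef_rot: [-0.0, 0.063, 0.998, -0.0]
force: [-0.5, -4.7, -6.6]
finger_gap: 0.325
```

>>> apply_moves:
  rows:
    - [[-0.2, 0, -0.16, 0], [-0.4, 0, -0.31, 0], [-0.61, 0, -0.45, 0], [-0.83, 0, -0.58, 0], [-1.05, 0, -0.71, 0]]

```text
time: 16.15
eef_pos: [0.583, 0.1186, 0.2819]
eef_rot: [-0.0, 0.063, 0.998, -0.0]
force: [-0.1, -4.4, -8.5]
finger_gap: 0.32
```

```bash
cat > tgt.py <<'E'
from h import *
import sys
t=float(sys.argv[1]);e=np.radians(-7.25);x=.6535+(-190*np.cos(t)-12*np.sin(t))/1000;z=.1029+(190*np.sin(t)-12*np.cos(t)+12)/1000
go((x*np.cos(e)+.1905*-np.sin(e),x*np.sin(e)+.1905*np.cos(e),z))
E
python3 tgt.py 1.14
```

```text
t 16.15 p [0.583  0.1186 0.2819] yaw of tool y 82.74 F [-0.1 -4.4 -8.5] gap 0.32
units [ 0.01 -0.03 -0.02]
```

>>> apply_moves:
  rows:
    - [[-0.23, -0.01, -0.12, 0], [-0.46, -0.02, -0.22, 0], [-0.69, -0.02, -0.32, 0], [-0.93, -0.02, -0.41, 0], [-1.17, -0.02, -0.5, 0]]

```text
time: 16.77
eef_pos: [0.618, 0.1142, 0.2968]
eef_rot: [-0.0, 0.063, 0.998, -0.0]
force: [0.0, -1.0, -13.2]
finger_gap: 0.322
```

>>> apply_moves:
  rows:
    - [[-0.24, 0, -0.07, 0], [-0.49, 0, -0.13, 0], [-0.74, 0, -0.18, 0], [-0.99, 0, -0.22, 0], [-1.24, 0, -0.25, 0]]

```text
time: 17.4
eef_pos: [0.655, 0.1096, 0.3046]
eef_rot: [0.0, 0.063, 0.998, 0.0]
force: [-1.3, 1.4, -7.5]
finger_gap: 0.315
```

>>> apply_moves:
  rows:
    - [[-0.2, 0, -0.02, 0], [-0.4, 0, -0.03, 0], [-0.6, 0, -0.03, 0], [-0.8, 0, -0.02, 0], [-1.0, 0, -0.01, 0]]

```text
time: 18.02
eef_pos: [0.6848, 0.1058, 0.3051]
eef_rot: [0.0, 0.063, 0.998, 0.0]
force: [-2.7, 3.5, -0.9]
finger_gap: 0.323
```

```bash
python3 tgt.py 1.83; python3 - <<'E'
from h import *
p,d=bot.get_image("scene");cv2.imwrite("pics/f.png",cv2.resize(p[0:400,160:560,::-1],(600,600)));np.savez("f.npz",p=p,d=d)
E
```

```text
t 18.02 p [0.6848 0.1058 0.3051] yaw of tool y 82.77 F [-2.7  3.5 -0.9] gap 0.323
units [-0.82 -0.03  0.12]
```

View pics/f.png

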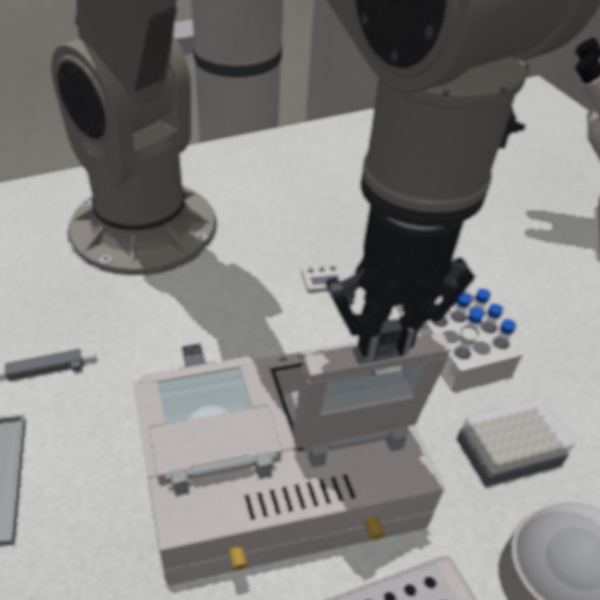

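The lid is nearly upright, with the tongue (px (390,340)) still pinched. Making the last few degrees, then checking the lid's angle by a plane fit.

>>> apply_moves:
  rows:
    - [[-0.2, 0, 0.02, 0], [-0.4, -0.01, 0.05, 0], [-0.6, -0.01, 0.08, 0], [-0.75, -0.01, 0.1, 0], [-0.81, -0.01, 0.12, 0]]

```text
time: 18.7
eef_pos: [0.7091, 0.1028, 0.3016]
eef_rot: [0.001, 0.063, 0.998, 0.0]
force: [-1.2, 6.3, 4.9]
finger_gap: 0.32
```

>>> apply_moves:
  rows:
    - [[0, 0, 0, 0], [0, 0, 0, 0], [0, 0, 0, 0]]

```text
time: 19.08
eef_pos: [0.7088, 0.1028, 0.3016]
eef_rot: [0.001, 0.063, 0.998, 0.0]
force: [-0.5, 4.6, 2.8]
finger_gap: 0.319
```

```bash
python3 tgt.py 1.83; python3 - <<'E'
from h import *
p,d=bot.get_image("scene");cv2.imwrite("pics/g.png",cv2.resize(p[0:400,20:553,::-1],(800,600)))
q,dd=bot.get_image("top")
e=np.radians(-7.25);ex=np.array([np.cos(e),np.sin(e)]);ey=np.array([-ex[1],ex[0]])
def fit(p,d,n):
    W=cloud(n,d);X=W[...,:2]@ex;Y=W[...,:2]@ey;Z=W[...,2]
    for lo,hi in((.155,.20),(.15,.25)):
        m=(abs(Y-.19)<.07)&(Z>lo)&(Z<hi)&(abs(X-.67)<.06)&(d>0)&(p.astype(int).sum(2)>250)
        a=np.stack([X[m],Z[m]],1)
        for _ in range(6):
            c=a.mean(0);u,s,v=np.linalg.svd(a-c,full_matrices=False);r=abs((a-c)@v[1]);a=a[r<max(.003,2*np.median(r))]
        t=v[0]*np.sign(v[0][1]);th=np.pi/2+np.arctan2(t[0],t[1])
        print(n,len(a),'angle',th.round(3),'rms',r.std().round(4),'x at z=.134',(c[0]+t[0]/t[1]*(.134-c[1])).round(4))
fit(p,d,"scene")
E
```

```text
t 19.07 p [0.7088 0.1028 0.3016] yaw of tool y 82.78 F [-0.5  4.6  2.8] gap 0.319
units [-0.01 -0.03  0.  ]
scene 743 angle 1.799 rms 0.0003 x at z=.134 0.6504
scene 1822 angle 1.746 rms 0.0007 x at z=.134 0.6525
```

View pics/g.png

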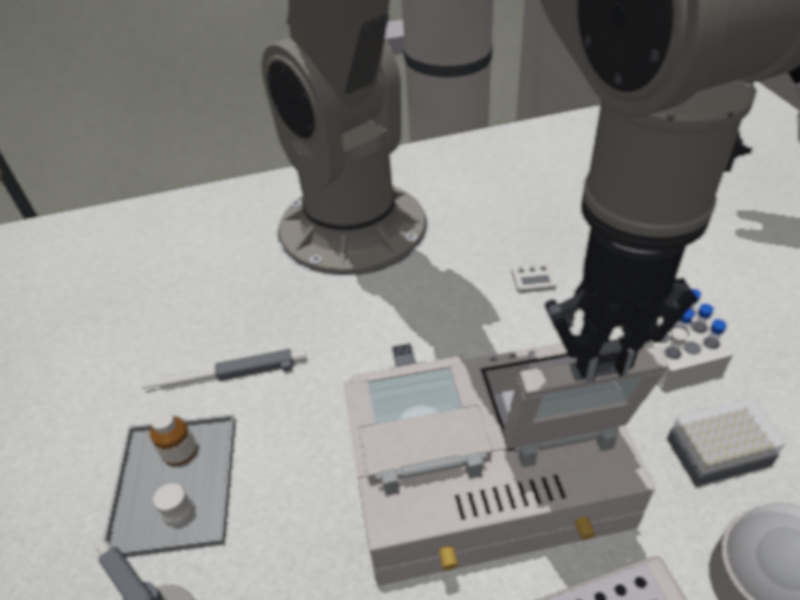

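Bottle and jar stand in the tray (px (172,440) and (172,505)). The right lid is shut and the left lid leans back, gripped. The TCP arc gives 1.83 rad and the plane fit 1.80. I'll check the lid's front edge by ray.

```bash
python3 - <<'E'
from h import *
p,d=bot.get_image("scene");np.savez("g.npz",p=p,d=d)
cv2.imwrite("pics/h.png",cv2.resize(p[220:320,340:473,::-1],(798,600),interpolation=cv2.INTER_CUBIC))
e=np.radians(-7.25);ex=np.array([np.cos(e),np.sin(e)]);ey=np.array([-ex[1],ex[0]])
W=cloud("scene",d);X=W[...,:2]@ex;Y=W[...,:2]@ey;Z=W[...,2]
for z in np.arange(.14,.30,.01):
    r=[]
    for y in(.135,.245,.19):
        m=(abs(Y-y)<.012)&(abs(Z-z)<.005)&(abs(X-.67)<.05)
        r.append((m.sum(),np.median(X[m]).round(4)) if m.sum() else None)
    print(z.round(2),r)
c=bot.get_calibration("scene");E=np.linalg.inv(c['extrinsics'])
for t in(1.77,1.83,1.89):   # predicted pixels of the lid's top front corners
    for y in(.1145,.2645):
        x=.6535-.16*np.cos(t);z=.134+.16*np.sin(t)
        w=np.r_[ex*x+ey*y,z,1];k=E@w;u=c['fx']*k[0]/k[2]+c['cx'];v=c['fy']*k[1]/k[2]+c['cy']
        print(t,y,'px',u.round(1),v.round(1),'crop',((u-340)*6).round(),((v-220)*6).round())
E
```

```text
0.14 [(np.int64(85), np.float64(0.6564)), (np.int64(82), np.float64(0.6568)), (np.int64(69), np.float64(0.6551))]
0.15 [(np.int64(26), np.float64(0.6543)), (np.int64(26), np.float64(0.6541)), (np.int64(24), np.float64(0.654))]
0.16 [(np.int64(28), np.float64(0.6564)), (np.int64(27), np.float64(0.6564)), (np.int64(27), np.float64(0.6562))]
0.17 [(np.int64(26), np.float64(0.6588)), (np.int64(25), np.float64(0.6584)), (np.int64(29), np.float64(0.6585))]
0.18 [(np.int64(28), np.float64(0.661)), (np.int64(30), np.float64(0.661)), (np.int64(27), np.float64(0.6614))]
0.19 [(np.int64(35), np.float64(0.6636)), (np.int64(28), np.float64(0.6631)), (np.int64(32), np.float64(0.6634))]
0.2 [(np.int64(29), np.float64(0.6658)), (np.int64(27), np.float64(0.6655)), (np.int64(30), np.float64(0.666))]
0.21 [(np.int64(39), np.float64(0.6669)), (np.int64(51), np.float64(0.6658)), (np.int64(56), np.float64(0.665))]
0.22 [(np.int64(30), np.float64(0.6696)), (np.int64(36), np.float64(0.667)), (np.int64(30), np.float64(0.6665))]
0.23 [(np.int64(32), np.float64(0.6723)), (np.int64(40), np.float64(0.67)), (np.i
[... 278 characters left out ...]
 np.float64(0.679)), (np.int64(44), np.float64(0.6762)), (np.int64(38), np.float64(0.6754))]
0.27 [(np.int64(27), np.float64(0.6819)), (np.int64(32), np.float64(0.6812)), (np.int64(19), np.float64(0.6773))]
0.28 [(np.int64(74), np.float64(0.6672)), (np.int64(33), np.float64(0.6845)), (np.int64(35), np.float64(0.6841))]
0.29 [(np.int64(234), np.float64(0.6773)), (np.int64(195), np.float64(0.6782)), (np.int64(56), np.float64(0.6849))]
1.77 0.1145 px 369.1 260.1 crop 175.0 240.0
1.77 0.2645 px 465.0 242.4 crop 750.0 134.0
1.83 0.1145 px 370.9 265.9 crop 185.0 276.0
1.83 0.2645 px 467.4 248.0 crop 764.0 168.0
1.89 0.1145 px 372.6 272.1 crop 196.0 312.0
1.89 0.2645 px 469.6 253.8 crop 778.0 203.0
```

View pics/h.png

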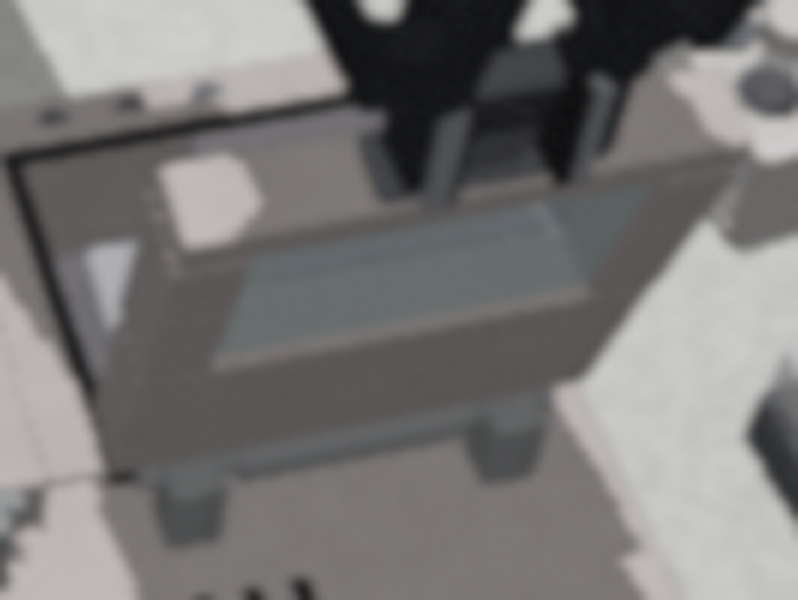

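```bash
python3 - <<'E'
from h import *
e=np.radians(-7.25);ex=np.array([np.cos(e),np.sin(e)]);ey=np.array([-ex[1],ex[0]])
d=np.load("g.npz")['d'];W=cloud("scene",d);X=W[...,:2]@ex;Y=W[...,:2]@ey;Z=W[...,2]
for n,m in(('right lid rear',(abs(Y-.024)<.06)&(X>.575)&(X<.635)&(abs(Z-.134)<.008)),
 ('right lid margin',(Y<-.038)&(Y>-.046)&(X>.51)&(X<.635)&(abs(Z-.134)<.008)),
 ('body rear',(abs(Y-.107)<.14)&(X>.675)&(X<.72)&(abs(Z-.11)<.008))):
    print(n,m.sum(),'slope dz/dx',np.polyfit(X[m],Z[m],1)[0].round(4),Z[m].mean().round(4))
m=(abs(Y-.138)<.012)&(Z>.155)&(Z<.265)&(abs(X-.67)<.03);print('left margin',m.sum(),np.pi/2+np.arctan(np.polyfit(Z[m],X[m],1)[0]))
m=(abs(Y-.107)<.15)&(Z>.03)&(Z<.09)&(abs(X-.728)<.02);print('body back face',m.sum(),np.polyfit(Z[m],X[m],1)[0].round(4),np.median(X[m]))
E
```

```text
right lid rear 1752 slope dz/dx 0.0027 0.134
right lid margin 237 slope dz/dx -0.0009 0.134
body rear 3663 slope dz/dx 0.0046 0.1102
left margin 357 1.7728155636708833
body back face 2463 0.0615 0.7256930430396816
```

The estimates cluster at 1.80–1.83 rad (TCP 1.82–1.83, plane fit 1.80, front edge about 1.81). I'll nudge back 2.4 mm (+0.013 rad) to centre them, let it settle, and confirm.

>>> apply_moves:
  rows:
    - [[-0.03, 0, 0.01, 0], [-0.06, 0, 0.02, 0], [-0.08, 0, 0.02, 0], [-0.08, 0, 0.02, 0], [-0.08, 0, 0.02, 0]]

```text
time: 19.85
eef_pos: [0.7112, 0.1025, 0.3011]
eef_rot: [0.001, 0.063, 0.998, 0.0]
force: [-0.8, 5.5, 2.6]
finger_gap: 0.323
```

>>> apply_moves:
  rows:
    - [[0, 0, 0, 0], [0, 0, 0, 0], [0, 0, 0, 0], [0, 0, 0, 0], [0, 0, 0, 0]]

```text
time: 20.48
eef_pos: [0.7112, 0.1025, 0.3011]
eef_rot: [0.001, 0.063, 0.998, 0.0]
force: [-0.8, 5.9, 1.8]
finger_gap: 0.324
```

```bash
python3 - <<'E'
from h import *
go()
p,d=bot.get_image("scene");e=np.radians(-7.25);ex=np.array([np.cos(e),np.sin(e)]);ey=np.array([-ex[1],ex[0]])
W=cloud("scene",d);X=W[...,:2]@ex;Y=W[...,:2]@ey;Z=W[...,2]
m=(abs(Y-.19)<.06)&(Z>.155)&(Z<.20)&(abs(X-.66)<.012);print('angle',m.sum(),np.pi/2+np.arctan(np.polyfit(Z[m],X[m],1)[0]))
t=p.astype(int);b=blob((t[...,0]>t[...,2]*1.8)&(t[...,0]>60)&(Y<-.2));print('amber',W[b].mean(0))
go()
bot.sign_off()
E
```

```text
t 20.48 p [0.7112 0.1025 0.3011] yaw of tool y 82.78 F [-0.8  5.9  1.8] gap 0.324
angle 617 1.8099974404993973
amber [ 0.43727991 -0.35818504  0.06012079]
t 20.52 p [0.7113 0.1025 0.3012] yaw of tool y 82.78 F [-2.3  5.5  3.5] gap 0.322
the job is handed in; nothing more can be done
```

The job is done and handed in at 20.5 s. The amber bottle stands upright in the free half of the steel tray. The left lid (the flask's chamber) is held near its balance point with the handle still gripped.

- **Grip:** the jaw opening reads about 27 mm on the 28 mm tongue. The steady forces at the end were under about 7 N.
- **Bottle:** it did not move after I set it down. The amber part measures 60 mm above the bench, as it should for a bottle standing in the tray.
- **Everything else:** in the last full picture the right lid is shut, and the jar and the other items in view look unmoved.
- **Lid angle (a small disagreement):** the arm's position along the arc implies 1.83–1.84 rad. The camera depth fit on the lid's flat rear half gives 1.81. Two cruder fits taken before the final nudge, over the window and along the lid's left margin, read lower, at 1.75 and 1.77. I took 1.81–1.84 as the true range, against the wanted 1.83.

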